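# Free the pawl of a bench lift with a release bar and let the load down

### The arm

A 6-joint arm with a two-finger parallel gripper is mounted at the origin on a cart in front of the work surface, level with it; the furniture and walls round the work are solid. World frame = base frame: x ahead of the robot, y to its left, z up, the work surface at z = 0. Lengths are in mm, angles in rad, forces in N, time in s.
With the tool pointing down it reaches from about 275 to 750 mm from the base axis. Payload 10.2 kg.
Tool frame: the origin (TCP) lies midway between the tips of the shut fingers; the grasp point (between the pads) lies pinch_z behind it (pinch_z is the distance from the TCP to the grasp point, in mm); z points along the fingers, y is the line along which they close (so a half turn about z gives the same grasp; the last joint's range is limited). The gripper opens to 85 mm and grips with 20 to 120 N. Pads are 22 mm wide; open, the fingers measure 114 mm over their backs; the gripper's body (76 mm by 85 mm) begins 54 mm behind the grasp point. The pads swing forward as they close: fully open they stand 13 mm farther back than shut.
Start: joints at [-1.525, 0.313, 1.498, -0, 1.331, -0.223], TCP at [139.413, -506.157, 231.294] pointing down, gripper open.
Joint ranges: [-2.94, 2.94], [-0.97, 2.17], [0.19, 2.56], [-1.23, 4.37], [0.02, 3.11], [-2.88, 2.88]. Speed limits (rad/s): [2.39, 2.39, 3.01, 3.14, 3.14, 3.14].

### API

Orientations are given as [roll, pitch, yaw] about the fixed x, y, z axes, in that order (R = Rz(yaw) Ry(pitch) Rx(roll)).
In Python, from bench import get_obs, capture, hand_in, pinch_z gives the robot as it stands.
- The arm moves only by the tool drive_tool, never from a script. Its argument "increments" is a list of rows, each an object of numbers: "ax", "ay", "az": the turn, a rotation vector about the tool's x, y, z in rad; "x", "y", "z": the shift along the tool's x, y, z in mm; "jaw": the finger opening in mm, from 0 to 85.4. A call has 1 to 12 rows; each row is the pose to reach, as a shift and turn from the pose commanded when the call began, along the tool's axes at that moment; what a row does not reach only later rows make up. A row lasts 1/12 s, in which the tool goes at most 41.7 mm and 7.16 degrees, less where a joint would pass 70% of its speed; a pose out of reach is approached as far as the arm can. A call with a gripper value outside its range is refused whole. The fingers move at their own pace and stop on an object; the grip force is fixed at half the most. Time passes only in rows, so rows that repeat a pose let the fingers close. It gives the time, the measured TCP pose, the force, the opening and the grip force at its end, in the units of the state.
- get_obs(): the state, without advancing time (a new reading comes with each control period).
- capture(name): name is "scene" or "top" or "wrist"; returns a dict with "color" (400x640x3 uint8, red, green, blue), "fov_y" (degrees; the focal length in pixels is half the picture's height over the tangent of half this angle, whatever the lens; pixels are square), "cx", "cy" (the principal point, pixels), "k1" (the pictures are not rectified: a ray, as slopes to the right and down, at radius r is drawn at 1 + k1 r^2 times it, then the intrinsics apply), "R" (3x3) and "t" (3): a world point X has camera coordinates R X + t. Camera axes: x right, y down, z forward; pixel columns grow to the right and rows downward; lengths in mm; the calibration is good to about 2 mm. A picture is of the moment at which its call begins. There is no depth.
- hand_in(): hands the job in; it is judged then, once.
The state is a dict: "t": time; "joints": joint angles; "dq": joint speeds; "effort": joint torques, N m; "ee_pos": TCP position; "eef_rot": TCP orientation; "force": force on the tool from outside, world axes, zero at the start; "torque": the same for the moment, N m; "width": finger opening in mm; "finger_force": force on a finger pad.
Only numpy, scipy, OpenCV 4.12 (cv2) and the standard library are available. Lean on these libraries where they do the work, as an engineer would, in place of code of your own. Each camera call takes 0.05 s, during which the arm holds its last target. There are 200 camera calls.

### The job

The little bench lift is holding a wood block up on its ratchet. Take the release bar, slip its rod under the pawl's tail, gently lift the pawl clear of the rack and keep it clear while the load sinks all the way down, without forcing the pawl hard against its stop. Then lay the release bar down on the worktop clear of the lift; keep the hand itself off the lift and leave the other things where they are.

Things in the scene. Friction and masses are not known exactly. Their poses are not given: they have to be found in the camera images.
- stand: bench lift, fixed to the worktop: steel base plate 205x160x14 mm (x -65 to +140, y -80 to +80 in its frame), two grey mast channels 243 mm high at y = +-36 mm, behind them a carriage with forks carrying a wood block. Origin on the worktop under the mast; x axis from the front (pawl side, towards the robot) to the back (load side), y left, z up
- pawl_tail (a point): fixed point, stand axes, x -56 y -30 z 76 mm in the stand: nominal middle of the underside of the pawl's tail, a level steel finger 8 mm thick, x -64 to -48, from its pivot at y +17 to its end at y -42 mm, clear below to the base plate. Its bracket is clamped in a slot: the true underside is from 9 mm lower to 9 mm higher than this point and must be felt or seen
- mast_face (a point): fixed point, stand axes: front of the right mast channel, 49 mm straight behind pawl_tail; a rod pushed in under the tail has free room up to here, passing beside the toothed rack. Lifting the tail takes 2 to 4 N; the nose comes clear of the rack after 6 to 8 mm of lift (the load then starts to sink) and the pawl meets its hard stop at about 13 mm; over 10 N on the lift is forcing it
- lift (a joint): height of carriage and load above the bottom stop, m: 0 = fully down; starts 0.02 to 0.07 up. While the pawl is held clear the load sinks by itself, slowed by a damper (20 to 45 mm/s); the sprung pawl catches the next tooth if let go early
- load_top (a point): middle of the top of the wood block (64x160x38 mm) on the forks; rises and sinks with the carriage
- bar_grip (a point): middle of the grip of the release bar, half-way up, 14 mm above the surface as it lies. The bar lies level: a black flat-sided grip 24 mm wide, 90 mm long, 28 mm high and a round steel rod 8 mm thick that sticks out of it towards the tip at the same height. Its y axis runs from the tip to the grip: grip y -45 to +45, ferrule (16 mm thick) to -53, rod to the round tip at y = -145 mm
- bar_tip (a point): tip of the release bar's rod, on its centre line; same axes as bar_grip
- bar: the same release bar, origin on its underside, 14 mm below the centre line, 100 mm from the tip and 45 mm from the middle of the grip; same axes
- chisel: bystander: wood chisel with wooden handle, 230 mm long, lying like the release bar: a similar-looking bystander with a flat wide blade (22 mm); origin at the middle of its underside
- tape: bystander: tape measure, 34x97x69 mm; origin at the middle of its underside
- masking: bystander: roll of masking tape lying flat, 100 mm across, 25 mm high; origin at the middle of its underside
- mug: bystander: mug, 81x113x101 mm; origin at the middle of its underside
- glue: bystander: bottle of wood glue, 186 mm tall; origin at the middle of its underside
- battery: bystander: drill battery, 110x77x58 mm; origin at the middle of its underside
- sander: bystander: sanding block, 67x110x30 mm; origin at the middle of its underside

How it is judged (in metres and radians):
On the way, in this order (a step that is already met when the one before it is completed fails the run):
1. the release bar is picked up (height (world z) of bar_grip above 0.05 m), for 0.2 s.
2. the release bar holds the pawl clear and the load has begun to sink (contact force between bar and stand above 0.2 N and distance of load_top from where it was at the start of the episode above 0.012 m), for 0.1 s.
3. the load is fully down (value of joint lift below 0.004 m), for 0.2 s.
At the end, for the whole second after the job is handed in: the load is fully down (within 4 mm of its bottom stop) and the release bar lies still on the worktop, not touching the lift, the middle of its grip less than 22 mm high and at least 50 mm from the pawl's tail (value of joint lift below 0.004 m and height (world z) of bar_grip below 0.022 m and contact force between bar and stand below 0.1 N and linear speed of bar below 0.02 m/s and horizontal distance between bar_grip and pawl_tail above 0.05 m).
It fails at once if the lift or its pawl is forced (over 10 N) (contact force between bar and stand above 10 N).
It fails at once if the hand or arm touches the lift (contact force between any of the fingers, the arm and stand above 1 N).
It fails at once if a bystander is pushed more than 30 mm (distance of any of chisel, tape, masking, mug, glue, battery, sander from where it was at the start of the episode above 0.03 m).
It also fails if it takes over 61 s, if anything falls off the work surface, if the arm or the gripper's body presses on something with over 40 N, if the wrist force passes 120 N, or if a joint passes its speed limit or range.

## Working session

There is one attempt and no reset: what is moved stays moved. The work goes in short steps, Python scripts to look and compute and a tool call to move; the robot and the scene stay as the last step left them, time stands still between calls to the robot, and variables do not carry over. Pictures are saved under pics/ and viewed, at most 10 in all, crops included, and the job is handed in when it is done.

Besides the shell and the picture viewer there is one more tool, called after "Call:" in YAML: its name, and indented under it one key for each argument. drive_tool: Moves the arm, as the interface text tells. Its arguments: {"type":"object","properties":{"increments":{"type":"array"}},"required":["increments"]}

```bash
mkdir -p pics; cat > h.py <<'E'
import numpy as np, cv2, pickle
from bench import *
def snap(n,f):
    c=capture(n); cv2.imwrite(f'pics/{f}.png',c['color'][:,:,::-1]); pickle.dump(c,open(f'pics/{f}.pkl','wb')); return c
def load(f): return pickle.load(open(f'pics/{f}.pkl','rb'))
def K(c):
    f=200/np.tan(np.radians(c['fov_y'])/2); return np.array([[f,0,c['cx']],[0,f,c['cy']],[0,0,1.]])
def ray(c,p):
    u=cv2.undistortPoints(np.array([[p]],float),K(c),np.array([c['k1'],0,0,0.]))[0,0]
    R=np.array(c['R']);t=np.array(c['t']); return -R.T@t, R.T@np.array([u[0],u[1],1])
def atz(c,p,z):
    o,d=ray(c,p); return o+d*(z-o[2])/d[2]
def proj(c,X):
    R=np.array(c['R']); return cv2.projectPoints(np.array(X,float).reshape(-1,1,3),cv2.Rodrigues(R)[0],np.array(c['t'],float),K(c),np.array([c['k1'],0,0,0.]))[0][:,0]
def tri(obs):
    A=np.zeros((3,3));b=np.zeros(3)
    for c,p in obs:
        o,d=ray(c,p);d=d/np.linalg.norm(d);P=np.eye(3)-np.outer(d,d);A+=P;b+=P@o
    X=np.linalg.solve(A,b); return X,[np.round(proj(c,X)[0]-p,1) for c,p in obs]
E
python3 - <<'E'
from h import *
o=get_obs();print({k:np.round(v,3) for k,v in o.items()},pinch_z)
for n in('scene','top'):
    c=snap(n,n);print(n,-np.array(c['R']).T@c['t'],c['fov_y'])
a=cv2.imread('pics/scene.png');b=cv2.imread('pics/top.png')
E
```

```text
{'t': np.float64(0.0), 'joints': array([-1.525,  0.313,  1.498, -0.   ,  1.331, -0.223]), 'dq': array([-0.001, -0.   ,  0.   , -0.   ,  0.   ,  0.   ]), 'effort': array([-1.0000e-03, -4.1228e+01, -2.5974e+01, -0.0000e+00,  4.0000e-03,
        0.0000e+00]), 'ee_pos': array([ 139.396, -505.88 ,  230.721]), 'eef_rot': array([-3.14 , -0.   ,  0.269]), 'force': array([-0.432,  0.369, -0.273]), 'torque': array([0.061, 0.006, 0.033]), 'finger_force': np.float64(0.0), 'width': np.float64(84.887)} 18.700000000000003
scene [-397.11553575  931.10923268 1134.22393971] 44.40137349564294
top [ 416.86776441  142.66527486 1270.29225564] 57.9934414384637
```

View pics/scene.png

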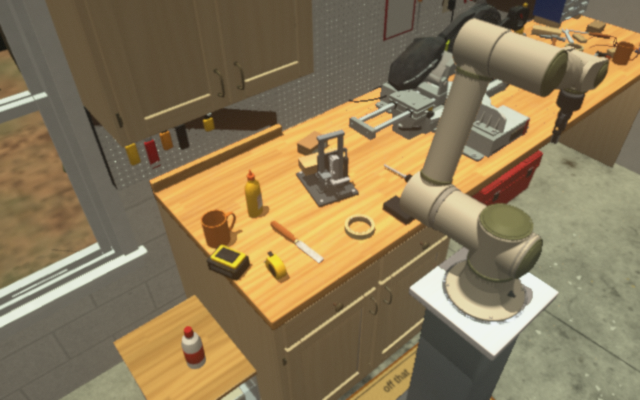

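View pics/top.png

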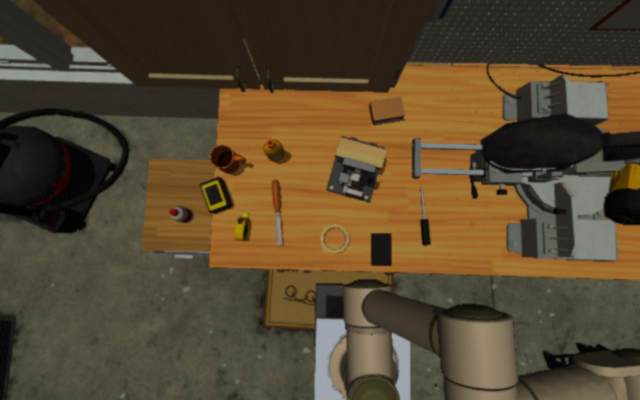

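```bash
python3 - <<'E'
from h import *
a=cv2.imread('pics/top.png')[125:255,310:450]
cv2.imwrite('pics/topc.png',cv2.resize(a,None,fx=4,fy=4,interpolation=cv2.INTER_CUBIC))
a=cv2.imread('pics/scene.png')[120:220,280:430]
cv2.imwrite('pics/scenec.png',cv2.resize(a,None,fx=5,fy=5,interpolation=cv2.INTER_CUBIC))
E
```

```text
(no output)
```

View pics/topc.png

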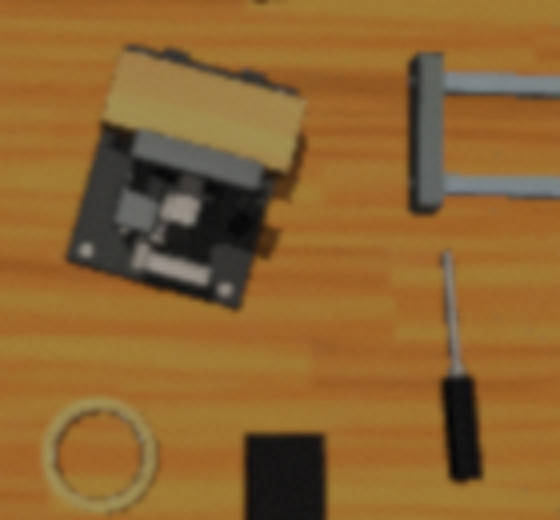

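View pics/scenec.png

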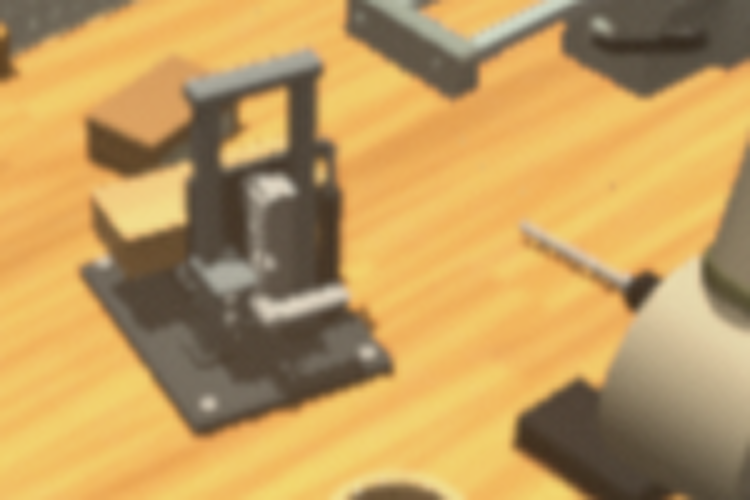

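```bash
python3 - <<'E'
from h import *
c=load('top'); s=load('scene')
T=lambda p:((p[0]+.5)/4-.5+310,(p[1]+.5)/4-.5+125)
S=lambda p:((p[0]+.5)/5-.5+280,(p[1]+.5)/5-.5+120)
r=lambda x:np.round(x,1)
for n,p,z in[('FL',(68,262),14),('FR',(238,308),14),('Lfork',(103,128),14),('tip',(446,253),14),('ferr',(457,374),14),('gtl',(443,378),28),('gtr',(473,376),28),('gbl',(451,481),28),('gbr',(482,477),28),('tailR',(210,276),84),('tailL',(138,262),84)]:
    print(n,r(atz(c,T(p),z)))
for n,p,z in[('FL',(200,432),14),('FR',(392,368),14),('BL',(82,268),14),('tip',(522,228),14)]: print('S',n,r(atz(s,S(p),z)))
print(tri([(c,T((446,253))),(s,S((522,228)))]))
print('tail end bottom-ish', tri([(c,T((210,272))),(s,S((347,298)))]))
E
```

```text
FL [588.3 135.2  14. ]
FR [551.8 -14.5  14. ]
Lfork [709.2 107.2  14. ]
tip [ 605.2 -196.1   14. ]
ferr [ 499.3 -205.1   14. ]
gtl [ 494.6 -189.2   28. ]
gtr [ 497.  -214.9   28. ]
gbl [ 407.1 -195.5   28. ]
gbr [ 411.2 -221.8   28. ]
tailR [570.3  17.8  84. ]
tailL [580.3  77.6  84. ]
S FL [583.6 137.5  14. ]
S FR [547.3  -9.3  14. ]
S BL [782.6  86.4  14. ]
S tip [ 603.3 -196.9   14. ]
(array([ 604.66677888, -196.99626203,   13.12654596]), [array([0.2, 0.2]), array([-0.3,  0. ])])
tail end bottom-ish (array([573.24278913,  15.19548427,  74.55048396]), [array([0.5, 0.5]), array([-0.7, -0. ])])
```

The top crop shows the bar's grip at (463,428) and its tip at (446,253). The lift plate's front corners are at (68,262) and (238,308), and the tail's right end is at (210,272). The scene crop agrees within a few mm. Next I move above the grip and look from near.

Call:
drive_tool:
  increments:
    - {"x": 15,"y": -8,"z": 1,"az": 0.01}
    - {"x": 45,"y": -25,"z": 4,"az": 0.02}
    - {"x": 80,"y": -44,"z": 8,"az": 0.04}
    - {"x": 118,"y": -64,"z": 12,"az": 0.06}
    - {"x": 155,"y": -84,"z": 16,"az": 0.08}
    - {"x": 192,"y": -104,"z": 20,"az": 0.1}
    - {"x": 229,"y": -124,"z": 24,"az": 0.12}
    - {"x": 266,"y": -144,"z": 28,"az": 0.14}
    - {"x": 303,"y": -164,"z": 32,"az": 0.16}
    - {"x": 338,"y": -183,"z": 36,"az": 0.18}
    - {"x": 366,"y": -198,"z": 40,"az": 0.2}
    - {"x": 382,"y": -207,"z": 40,"az": 0.21}

```text
$.increments[0]: bad value
```

```bash
python3 - <<'E'
from h import *
c=snap('wrist','w1');o=get_obs();print(o['t'],o['ee_pos'],o['eef_rot'],-np.array(c['R']).T@c['t'])
E
```

```text
0.15 [ 139.41498264 -505.95209338  230.8834578 ] [-3.14061103e+00 -2.52393085e-04  2.68801426e-01] [ 208.16717349 -486.85863394  372.84922563]
```

View pics/w1.png

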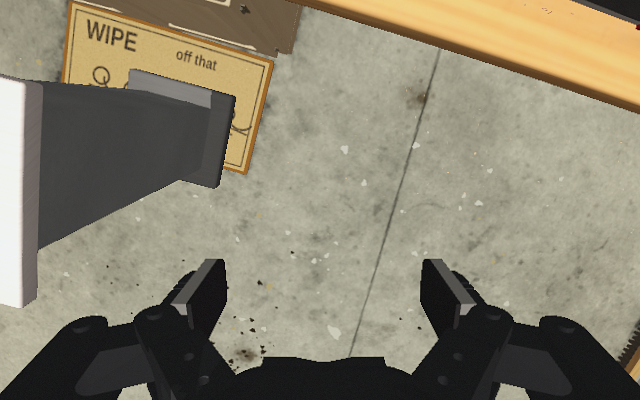

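The move was refused, so the picture shows only the floor below the start pose. Rows probably need all seven fields. I'll repeat the move.

Call:
drive_tool:
  increments:
    - {"x": 15,"y": -8,"z": 1,"ax": 0,"ay": 0,"az": 0.01,"jaw": 85}
    - {"x": 45,"y": -25,"z": 4,"ax": 0,"ay": 0,"az": 0.02,"jaw": 85}
    - {"x": 80,"y": -44,"z": 8,"ax": 0,"ay": 0,"az": 0.04,"jaw": 85}
    - {"x": 118,"y": -64,"z": 12,"ax": 0,"ay": 0,"az": 0.06,"jaw": 85}
    - {"x": 155,"y": -84,"z": 16,"ax": 0,"ay": 0,"az": 0.08,"jaw": 85}
    - {"x": 192,"y": -104,"z": 20,"ax": 0,"ay": 0,"az": 0.1,"jaw": 85}
    - {"x": 229,"y": -124,"z": 24,"ax": 0,"ay": 0,"az": 0.12,"jaw": 85}
    - {"x": 266,"y": -144,"z": 28,"ax": 0,"ay": 0,"az": 0.14,"jaw": 85}
    - {"x": 303,"y": -164,"z": 32,"ax": 0,"ay": 0,"az": 0.16,"jaw": 85}
    - {"x": 338,"y": -183,"z": 36,"ax": 0,"ay": 0,"az": 0.18,"jaw": 85}
    - {"x": 366,"y": -198,"z": 40,"ax": 0,"ay": 0,"az": 0.2,"jaw": 85}
    - {"x": 382,"y": -207,"z": 40,"ax": 0,"ay": 0,"az": 0.21,"jaw": 85}

```text
t: 1.15
ee_pos: [454.4, -202.1, 190.4]
eef_rot: [-3.14, 0.001, 0.061]
force: [-1.1, -0.8, -0.2]
width: 84.8
finger_force: 0.0
```

```bash
python3 - <<'E'
from h import *
c=snap('wrist','w2');o=get_obs();print(o['t'],o['ee_pos'],o['eef_rot'],-np.array(c['R']).T@c['t'])
E
```

```text
1.2 [ 455.30987589 -201.24945504  190.68706391] [-3.13996904e+00 -6.06273252e-05  6.13615744e-02] [ 525.65811308 -197.64190732  332.36260539]
```

View pics/w2.png

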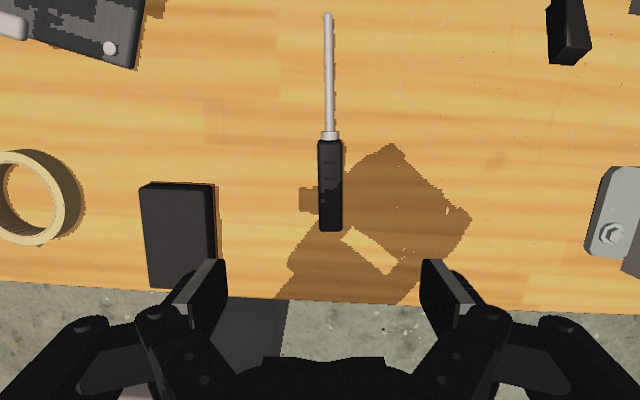

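The wrist view shows the rod tip at (327,12), the rod leaving the ferrule at (330,131), and the grip from (329,140) to (331,231). The plate's front-right corner is at (136,70).

```bash
python3 - <<'E'
from h import *
c=load('w2');r=lambda x:np.round(x,1)
for n,p,z in[('tip',(327,12),14),('ferr',(330,131),14),('gfl',(318,141),28),('gfr',(341,140),28),('gbl',(321,231),28),('gbr',(343,230),28),('FR',(136,70),14),('FR0',(136,70),0),('edge',(0,34),14),('bat',(142,185),58),('batr',(215,184),58),('mask',(80,195),25)]: print(n,r(atz(c,p,z)))
E
```

```text
tip [ 606.6 -195.5   14. ]
ferr [ 505.3 -204.8   14. ]
gfl [ 496.6 -194.1   28. ]
gfr [ 498.7 -215.    28. ]
gbl [ 409.4 -201.9   28. ]
gbr [ 411.8 -223.5   28. ]
FR [550.1 -24.2  14. ]
FR0 [551.2 -16.6   0. ]
edge [576.7 101.8  14. ]
bat [453.5 -45.   58. ]
batr [ 458.1 -108.6   58. ]
mask [431.   36.9  25. ]
```

Call:
drive_tool:
  increments:
    - {"x": 8,"y": 1,"z": 15,"ax": 0,"ay": 0,"az": -0.01,"jaw": 60}
    - {"x": 17,"y": 2,"z": 45,"ax": 0,"ay": 0,"az": -0.02,"jaw": 60}
    - {"x": 25,"y": 3,"z": 80,"ax": 0,"ay": 0,"az": -0.03,"jaw": 60}
    - {"x": 25,"y": 3,"z": 110,"ax": 0,"ay": 0,"az": -0.03,"jaw": 60}
    - {"x": 25,"y": 3,"z": 130,"ax": 0,"ay": 0,"az": -0.03,"jaw": 60}
    - {"x": 25,"y": 3,"z": 135,"ax": 0,"ay": 0,"az": -0.03,"jaw": 60}
    - {"x": 25,"y": 3,"z": 135,"ax": 0,"ay": 0,"az": -0.03,"jaw": 60}

```text
t: 1.78
ee_pos: [477.2, -206.5, 55.4]
eef_rot: [-3.14, 0.002, 0.089]
force: [1.1, 0.5, 0.4]
width: 60.1
finger_force: 0.0
```

Call:
drive_tool:
  increments:
    - {"x": 0,"y": 0,"z": 15,"ax": 0,"ay": 0,"az": 0,"jaw": 60}
    - {"x": 0,"y": 0,"z": 35,"ax": 0,"ay": 0,"az": 0,"jaw": 60}
    - {"x": 0,"y": 0,"z": 48,"ax": 0,"ay": 0,"az": 0,"jaw": 50}
    - {"x": 0,"y": 0,"z": 52,"ax": 0,"ay": 0,"az": 0,"jaw": 40}
    - {"x": 0,"y": 0,"z": 52,"ax": 0,"ay": 0,"az": 0,"jaw": 30}
    - {"x": 0,"y": 0,"z": 52,"ax": 0,"ay": 0,"az": 0,"jaw": 20}
    - {"x": 0,"y": 0,"z": 52,"ax": 0,"ay": 0,"az": 0,"jaw": 10}
    - {"x": 0,"y": 0,"z": 52,"ax": 0,"ay": 0,"az": 0,"jaw": 5}
    - {"x": 0,"y": 0,"z": 52,"ax": 0,"ay": 0,"az": 0,"jaw": 5}
    - {"x": 0,"y": 0,"z": 52,"ax": 0,"ay": 0,"az": 0,"jaw": 5}

```text
t: 2.62
ee_pos: [478.6, -207.2, 5.7]
eef_rot: [3.14, -0.002, 0.089]
force: [-0.9, 0.9, 7.3]
width: 22.8
finger_force: 60.0
```

Call:
drive_tool:
  increments:
    - {"x": 0,"y": 0,"z": -8,"ax": 0,"ay": 0,"az": 0,"jaw": 5}
    - {"x": 0,"y": 0,"z": -25,"ax": 0,"ay": 0,"az": 0,"jaw": 5}
    - {"x": 0,"y": 0,"z": -45,"ax": 0,"ay": 0,"az": 0,"jaw": 5}
    - {"x": 0,"y": 0,"z": -68,"ax": 0,"ay": 0,"az": 0,"jaw": 5}
    - {"x": 0,"y": 0,"z": -90,"ax": 0,"ay": 0,"az": 0,"jaw": 5}
    - {"x": 0,"y": -5,"z": -103,"ax": 0,"ay": 0,"az": 0.01,"jaw": 5}
    - {"x": -2,"y": -15,"z": -108,"ax": 0,"ay": 0,"az": 0.03,"jaw": 5}
    - {"x": -6,"y": -35,"z": -108,"ax": 0,"ay": 0,"az": 0.06,"jaw": 5}
    - {"x": -11,"y": -60,"z": -108,"ax": 0,"ay": 0,"az": 0.09,"jaw": 5}
    - {"x": -17,"y": -90,"z": -108,"ax": 0,"ay": 0,"az": 0.12,"jaw": 5}
    - {"x": -23,"y": -120,"z": -108,"ax": 0,"ay": 0,"az": 0.15,"jaw": 5}
    - {"x": -29,"y": -150,"z": -108,"ax": 0,"ay": 0,"az": 0.18,"jaw": 5}

```text
t: 3.62
ee_pos: [435.0, -58.6, 112.9]
eef_rot: [3.141, -0.001, -0.093]
force: [0.2, 0.8, -0.9]
width: 23.0
finger_force: 58.9
```

```bash
python3 -c "
from h import *
o=get_obs();print(o['t'],o['ee_pos'],o['eef_rot'],o['force'],o['torque'],o['width'])"
```

```text
3.6167 [434.98229598 -58.61635155 112.93157871] [ 3.14145897e+00 -5.39377615e-04 -9.30955077e-02] [ 0.18032661  0.77199547 -0.93236489] [ 0.03188712 -0.01898249  0.01184503] 23.03512430777634
```

Call:
drive_tool:
  increments:
    - {"x": -10,"y": -26,"z": 0,"ax": 0,"ay": 0,"az": 0.03,"jaw": 5}
    - {"x": -20,"y": -52,"z": 0,"ax": 0,"ay": 0,"az": 0.06,"jaw": 5}
    - {"x": -30,"y": -78,"z": 0,"ax": 0,"ay": 0,"az": 0.09,"jaw": 5}
    - {"x": -40,"y": -104,"z": 0,"ax": 0,"ay": 0,"az": 0.12,"jaw": 5}
    - {"x": -48,"y": -122,"z": 0,"ax": 0,"ay": 0,"az": 0.14,"jaw": 5}
    - {"x": -50,"y": -129,"z": 0,"ax": 0,"ay": 0,"az": 0.15,"jaw": 5}
    - {"x": -50,"y": -129,"z": 0,"ax": 0,"ay": 0,"az": 0.15,"jaw": 5}
    - {"x": -50,"y": -129,"z": 0,"ax": 0,"ay": 0,"az": 0.15,"jaw": 5}

```text
t: 4.28
ee_pos: [397.7, 73.2, 112.8]
eef_rot: [3.142, -0.001, -0.24]
force: [0.3, -0.5, -1.0]
width: 22.7
finger_force: 58.9
```

```bash
python3 - <<'E'
from h import *
c=snap('wrist','w3');snap('scene','s3');snap('top','t3');o=get_obs();print(o['t'],o['ee_pos'],o['eef_rot'],o['force'],-np.array(c['R']).T@c['t'])
E
```

```text
4.4333 [397.915176    72.54156245 112.48618721] [ 3.14156407e+00 -3.58418434e-04 -2.41909711e-01] [ 0.4565687  -0.01169891 -1.31503619] [466.90527082  56.72778534 254.89897301]
```

View pics/w3.png

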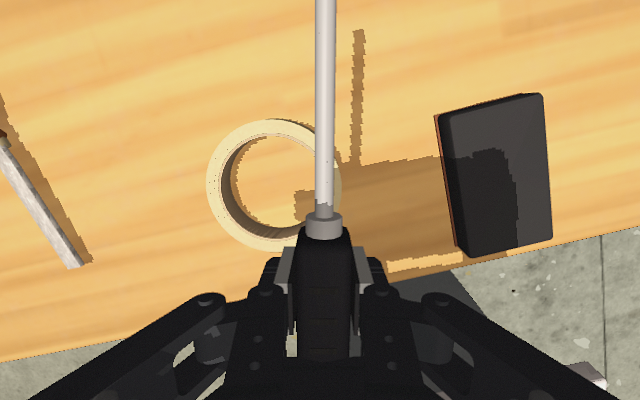

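The wrist view shows the bar straight in the pads, with the rod running along image column 325. The tip and the lift are out of frame, so I'll use the fixed cameras.

```bash
python3 - <<'E'
from h import *
f=lambda n,x,y:cv2.resize(cv2.imread(f'pics/{n}.png')[y:y+100,x:x+66],None,fx=6,fy=6,interpolation=cv2.INTER_CUBIC)
t,s=load('t3'),load('s3')
X=[[397+129*.971,72.8-129*.24,121]]
print(proj(t,X),proj(s,X), proj(t,[[569,31,76]]),proj(s,[[569,31,76]]))
cv2.imwrite('pics/m3.png',np.hstack([f('t3',325,140),f('s3',310,130)]))
E
```

```text
[[355.61513805 206.86920329]] [[353.06636352 178.71157819]] [[357.89307361 194.19270265]] [[345.78533531 181.28442129]]
```

View pics/m3.png

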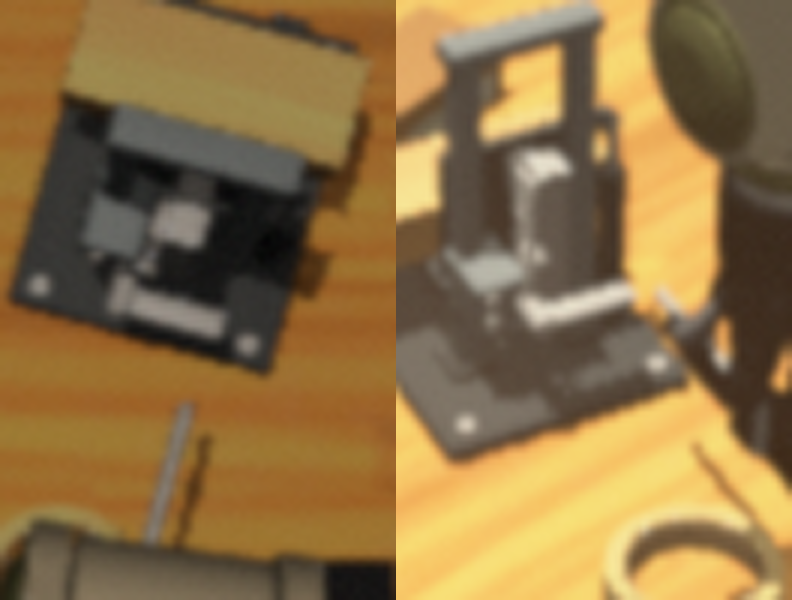

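The tip in top is at crop (185,403), within 0.3 px of prediction. The tail end's front corner is at (222,338) in top and (635,302) in scene.

```bash
python3 - <<'E'
from h import *
t,s=load('t3'),load('s3')
T=lambda p:((p[0]+.5)/6-.5+325,(p[1]+.5)/6-.5+140)
S=lambda p:((p[0]-396+.5)/6-.5+310,(p[1]+.5)/6-.5+130)
r=lambda x:np.round(x,1)
print('tip',tri([(t,T((185,403))),(s,S((660,290)))]))
print('tail FR low',tri([(t,T((222,338))),(s,S((635,302)))]))
print('tail BR top',tri([(t,T((229,308))),(s,S((629,280)))]))
for n,p,q in[('FR',(268,374),(686,382)),('screwR',(247,346),(657,364)),('screwL',(39,286),None),('FL',(12,300),(455,460))]:
    print(n,r(atz(t,T(p),14)),q and r(atz(s,S(q),14)))
def st(x,y,z,o=(631,47),w=-.24):
    return [o[0]+x*np.cos(w)-y*np.sin(w),o[1]+x*np.sin(w)+y*np.cos(w),z]
L=[st(-65,-80,14),st(-65,80,14),st(-64,-42,76),st(-64,-42,84),st(-48,-42,84),st(-64,10,84)]
print('pred top',r((proj(t,L)-[325,140])*6+2.5).tolist());print('pred sc',r((proj(s,L)-[310,130])*6+2.5+[396,0]).tolist())
E
```

```text
tip (array([521.44913576,  41.99592274, 124.98296243]), [array([0.3, 0.3]), array([-0.4, -0. ])])
tail FR low (array([563.28616769,  19.11435535,  79.26807582]), [array([-0., -0.]), array([0.1, 0. ])])
tail BR top (array([577.6850224 ,  14.22999214,  84.41693287]), [array([0.5, 0.5]), array([-0.7, -0. ])])
FR [550.7 -14.9  14. ] [547.2  -8.9  14. ]
screwR [566.8  -2.5  14. ] [570.6  -7.2  14. ]
screwL [599.  119.8  14. ] None
FL [590.3 135.4  14. ] [583.  138.8  14. ]
pred top [[268.6, 377.3], [3.7, 305.5], [216.8, 346.3], [218.3, 344.6], [225.7, 316.8], [127.2, 319.9]]
pred sc [[692.0, 376.2], [448.9, 457.6], [637.5, 311.8], [637.8, 300.8], [624.5, 285.4], [557.2, 326.9]]
```

Call:
drive_tool:
  increments:
    - {"x": 0,"y": 0,"z": 8,"ax": 0,"ay": 0,"az": 0,"jaw": 5}
    - {"x": 0,"y": 0,"z": 24,"ax": 0,"ay": 0,"az": 0,"jaw": 5}
    - {"x": 0,"y": 0,"z": 44,"ax": 0,"ay": 0,"az": 0,"jaw": 5}
    - {"x": 0,"y": 0,"z": 58,"ax": 0,"ay": 0,"az": 0,"jaw": 5}
    - {"x": 5,"y": 0,"z": 62,"ax": 0,"ay": 0,"az": 0,"jaw": 5}
    - {"x": 15,"y": 0,"z": 62,"ax": 0,"ay": 0,"az": 0,"jaw": 5}
    - {"x": 25,"y": 0,"z": 62,"ax": 0,"ay": 0,"az": 0,"jaw": 5}
    - {"x": 32,"y": 0,"z": 62,"ax": 0,"ay": 0,"az": 0,"jaw": 5}
    - {"x": 35,"y": 0,"z": 62,"ax": 0,"ay": 0,"az": 0,"jaw": 5}
    - {"x": 35,"y": 0,"z": 62,"ax": 0,"ay": 0,"az": 0,"jaw": 5}

```text
t: 5.27
ee_pos: [432.2, 64.5, 50.4]
eef_rot: [-3.141, -0.0, -0.242]
force: [-0.7, 0.0, -1.1]
width: 23.2
finger_force: 58.9
```

Call:
drive_tool:
  increments:
    - {"x": 4,"y": 0,"z": 0,"ax": 0,"ay": 0,"az": 0,"jaw": 5}
    - {"x": 10,"y": 0,"z": 0,"ax": 0,"ay": 0,"az": 0,"jaw": 5}
    - {"x": 17,"y": 0,"z": 0,"ax": 0,"ay": 0,"az": 0,"jaw": 5}
    - {"x": 24,"y": 0,"z": 0,"ax": 0,"ay": 0,"az": 0,"jaw": 5}
    - {"x": 31,"y": 0,"z": 0,"ax": 0,"ay": 0,"az": 0,"jaw": 5}
    - {"x": 38,"y": 0,"z": 0,"ax": 0,"ay": 0,"az": 0,"jaw": 5}
    - {"x": 44,"y": 0,"z": 0,"ax": 0,"ay": 0,"az": 0,"jaw": 5}
    - {"x": 48,"y": 0,"z": 0,"ax": 0,"ay": 0,"az": 0,"jaw": 5}
    - {"x": 50,"y": 0,"z": 0,"ax": 0,"ay": 0,"az": 0,"jaw": 5}
    - {"x": 50,"y": 0,"z": 0,"ax": 0,"ay": 0,"az": 0,"jaw": 5}
    - {"x": 50,"y": 0,"z": 0,"ax": 0,"ay": 0,"az": 0,"jaw": 5}

```text
t: 6.18
ee_pos: [480.0, 52.9, 50.2]
eef_rot: [3.142, 0.0, -0.241]
force: [-0.2, 0.5, -1.5]
width: 23.0
finger_force: 58.9
```

```bash
python3 - <<'E'
from h import *
snap('scene','s4');snap('top','t4');o=get_obs();print(o['t'],o['ee_pos'],o['eef_rot'],o['force'],o['torque'])
f=lambda n,x,y:cv2.resize(cv2.imread(f'pics/{n}.png')[y:y+100,x:x+66],None,fx=6,fy=6,interpolation=cv2.INTER_CUBIC)
cv2.imwrite('pics/m4.png',np.hstack([f('t4',325,140),f('s4',310,130)]))
E
```

```text
6.2833 [479.85854981  52.99435299  50.25738715] [ 3.14158121e+00  3.95965377e-04 -2.41117706e-01] [-0.04780035  0.01708726 -0.81251317] [ 0.02581862 -0.02187967 -0.0191023 ]
```

View pics/m4.png

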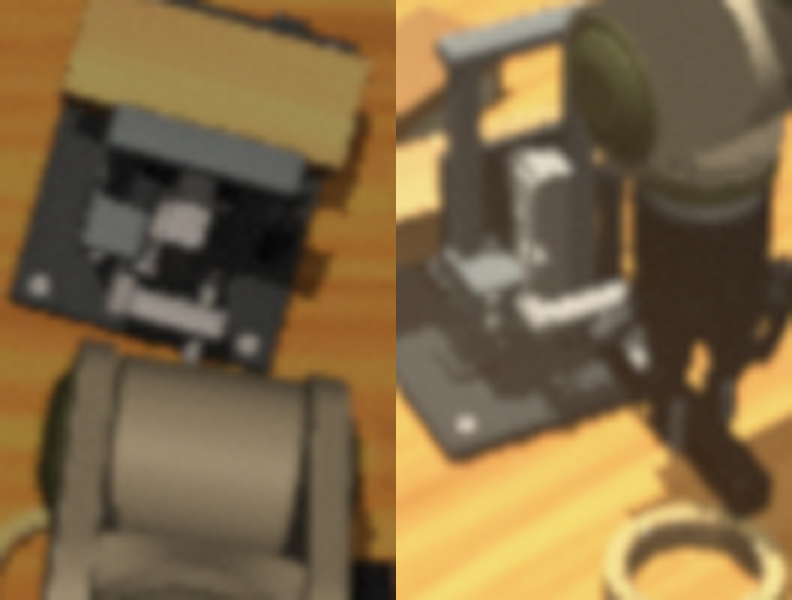

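The rod passes under the tail at top crop (200,320) and shows beyond it at (208,290), well inside the tail's end at (225,322). Now I feel upward.

Call:
drive_tool:
  increments:
    - {"x": 0,"y": 0,"z": -1,"ax": 0,"ay": 0,"az": 0,"jaw": 5}
    - {"x": 0,"y": 0,"z": -3,"ax": 0,"ay": 0,"az": 0,"jaw": 5}
    - {"x": 0,"y": 0,"z": -5,"ax": 0,"ay": 0,"az": 0,"jaw": 5}
    - {"x": 0,"y": 0,"z": -7,"ax": 0,"ay": 0,"az": 0,"jaw": 5}
    - {"x": 0,"y": 0,"z": -8,"ax": 0,"ay": 0,"az": 0,"jaw": 5}
    - {"x": 0,"y": 0,"z": -8,"ax": 0,"ay": 0,"az": 0,"jaw": 5}
    - {"x": 0,"y": 0,"z": -8,"ax": 0,"ay": 0,"az": 0,"jaw": 5}

```text
t: 6.87
ee_pos: [480.2, 52.9, 58.4]
eef_rot: [3.142, -0.0, -0.241]
force: [-0.5, -0.2, -1.0]
width: 22.9
finger_force: 58.9
```

Call:
drive_tool:
  increments:
    - {"x": 0,"y": 0,"z": -1,"ax": 0,"ay": 0,"az": 0,"jaw": 5}
    - {"x": 0,"y": 0,"z": -2,"ax": 0,"ay": 0,"az": 0,"jaw": 5}
    - {"x": 0,"y": 0,"z": -3,"ax": 0,"ay": 0,"az": 0,"jaw": 5}
    - {"x": 0,"y": 0,"z": -3,"ax": 0,"ay": 0,"az": 0,"jaw": 5}
    - {"x": 0,"y": 0,"z": -3,"ax": 0,"ay": 0,"az": 0,"jaw": 5}

```text
t: 7.28
ee_pos: [480.2, 52.9, 61.4]
eef_rot: [-3.142, -0.0, -0.241]
force: [-0.3, -0.5, -1.2]
width: 22.9
finger_force: 58.9
```

```bash
python3 - <<'E'
from h import *
o=get_obs();print(o['t'],o['ee_pos'],o['force'],o['torque'])
E
```

```text
7.2833 [480.2095746   52.8751425   61.35313711] [-0.25658733 -0.49016087 -1.20082407] [-0.01827613 -0.01725993  0.00989271]
```

Call:
drive_tool:
  increments:
    - {"x": 0,"y": 0,"z": -1,"ax": 0,"ay": 0,"az": 0,"jaw": 5}
    - {"x": 0,"y": 0,"z": -2,"ax": 0,"ay": 0,"az": 0,"jaw": 5}
    - {"x": 0,"y": 0,"z": -3,"ax": 0,"ay": 0,"az": 0,"jaw": 5}
    - {"x": 0,"y": 0,"z": -3,"ax": 0,"ay": 0,"az": 0,"jaw": 5}
    - {"x": 0,"y": 0,"z": -3,"ax": 0,"ay": 0,"az": 0,"jaw": 5}

```text
t: 7.7
ee_pos: [480.2, 52.9, 64.4]
eef_rot: [-3.142, -0.0, -0.241]
force: [-0.2, -0.0, -1.8]
width: 22.7
finger_force: 58.9
```

```bash
python3 - <<'E'
from h import *
o=get_obs();print(o['t'],o['ee_pos'],o['force'],o['torque'])
E
```

```text
7.7 [480.21718502  52.88101154  64.3729364 ] [-0.18602864 -0.02786012 -1.81578788] [-0.00897431 -0.02569986 -0.00970917]
```

Call:
drive_tool:
  increments:
    - {"x": 0,"y": 0,"z": -1,"ax": 0,"ay": 0,"az": 0,"jaw": 5}
    - {"x": 0,"y": 0,"z": -2,"ax": 0,"ay": 0,"az": 0,"jaw": 5}
    - {"x": 0,"y": 0,"z": -2,"ax": 0,"ay": 0,"az": 0,"jaw": 5}
    - {"x": 0,"y": 0,"z": -2,"ax": 0,"ay": 0,"az": 0,"jaw": 5}

```text
t: 8.03
ee_pos: [480.0, 52.9, 66.1]
eef_rot: [3.142, 0.0, -0.241]
force: [0.6, -0.7, -4.1]
width: 22.8
finger_force: 58.8
```

```bash
python3 - <<'E'
from h import *
o=get_obs();print(o['t'],o['ee_pos'],o['force'],o['torque'])
E
```

```text
8.0333 [480.01613784  52.89687693  66.13723542] [ 0.57841688 -0.68569657 -4.13941245] [0.00047157 0.14530156 0.01153804]
```

Contact came at TCP z of about 65. I'll lift in steps, watching the force.

Call:
drive_tool:
  increments:
    - {"x": 0,"y": 0,"z": -1,"ax": 0,"ay": 0,"az": 0,"jaw": 5}
    - {"x": 0,"y": 0,"z": -2,"ax": 0,"ay": 0,"az": 0,"jaw": 5}
    - {"x": 0,"y": 0,"z": -3,"ax": 0,"ay": 0,"az": 0,"jaw": 5}
    - {"x": 0,"y": 0,"z": -4,"ax": 0,"ay": 0,"az": 0,"jaw": 5}
    - {"x": 0,"y": 0,"z": -5,"ax": 0,"ay": 0,"az": 0,"jaw": 5}
    - {"x": 0,"y": 0,"z": -5,"ax": 0,"ay": 0,"az": 0,"jaw": 5}
    - {"x": 0,"y": 0,"z": -5,"ax": 0,"ay": 0,"az": 0,"jaw": 5}

```text
t: 8.62
ee_pos: [480.3, 52.9, 71.5]
eef_rot: [-3.142, -0.0, -0.241]
force: [-0.2, -0.4, -1.7]
width: 23.0
finger_force: 59.1
```

```bash
python3 - <<'E'
from h import *
o=get_obs();print(o['t'],o['ee_pos'],o['force'],o['torque'])
a,b=load('t4')['color'],snap('top','t5')['color']
d=np.abs(a.astype(int)-b).max(2)[138:195,325:395];print((d>25).sum())
E
```

```text
8.6167 [480.25924133  52.90564571  71.49705268] [-0.21546486 -0.42836581 -1.68205459] [-0.04900641  0.18273941 -0.04985177]
16
```

Call:
drive_tool:
  increments:
    - {"x": 0,"y": 0,"z": -1,"ax": 0,"ay": 0,"az": 0,"jaw": 5}
    - {"x": 0,"y": 0,"z": -2,"ax": 0,"ay": 0,"az": 0,"jaw": 5}
    - {"x": 0,"y": 0,"z": -2.5,"ax": 0,"ay": 0,"az": 0,"jaw": 5}
    - {"x": 0,"y": 0,"z": -2.5,"ax": 0,"ay": 0,"az": 0,"jaw": 5}
    - {"x": 0,"y": 0,"z": -2.5,"ax": 0,"ay": 0,"az": 0,"jaw": 5}
    - {"x": 0,"y": 0,"z": -2.5,"ax": 0,"ay": 0,"az": 0,"jaw": 5}

```text
t: 9.17
ee_pos: [480.2, 52.9, 73.8]
eef_rot: [-3.141, -0.0, -0.241]
force: [0.5, 0.5, -2.6]
width: 22.4
finger_force: 59.1
```

```bash
python3 - <<'E'
from h import *
o=get_obs();print(o['t'],o['ee_pos'],o['force'],o['torque'])
a,b=load('t4')['color'],snap('top','t6')['color']
d=np.abs(a.astype(int)-b).max(2)[138:195,325:395];print((d>25).sum());ys,xs=np.where(d>25);print(list(zip(xs+325,ys+138))[:40])
E
```

```text
9.1667 [480.24263037  52.91526796  73.800944  ] [ 0.52103118  0.51456668 -2.57169849] [0.11097517 0.02537983 0.08706853]
182
[(np.int64(341), np.int64(138)), (np.int64(342), np.int64(138)), (np.int64(343), np.int64(138)), (np.int64(351), np.int64(138)), (np.int64(352), np.int64(138)), (np.int64(353), np.int64(138)), (np.int64(354), np.int64(138)), (np.int64(355), np.int64(138)), (np.int64(356), np.int64(138)), (np.int64(346), np.int64(139)), (np.int64(347), np.int64(139)), (np.int64(348), np.int64(139)), (np.int64(349), np.int64(139)), (np.int64(350), np.int64(139)), (np.int64(355), np.int64(139)), (np.int64(356), np.int64(139)), (np.int64(348), np.int64(140)), (np.int64(349), np.int64(140)), (np.int64(350), np.int64(140)), (np.int64(351), np.int64(140)), (np.int64(352), np.int64(140)), (np.int64(353), np.int64(140)), (np.int64(351), np.int64(141)), (np.int64(352), np.int64(141)), (np.int64(353), np.int64(141)), (np.int64(354), np.int64(141)), (np.int64(355), np.int64(141)), (np.int64(356), np.int64(141)), (np.int64(357), np.int64(141)), (np.int64(358), np.int64(141)), (np.int64(355), np.int64(142)), (np.int64(356), np.int64(142)), (np.int64(357), np.int64(142)), (np.int64(358), np.int64(142)), (np.int64(359), np.int64(142)), (np.int64(360), np.int64(142)), (np.int64(361), np.int64(142)), (np.int64(371), np.int64(142)), (np.int64(372), np.int64(142)), (np.int64(358), np.int64(143))]
```

The block is sinking. I'll add 1 mm of margin and hold.

Call:
drive_tool:
  increments:
    - {"x": 0,"y": 0,"z": -1,"ax": 0,"ay": 0,"az": 0,"jaw": 5}
    - {"x": 0,"y": 0,"z": -1,"ax": 0,"ay": 0,"az": 0,"jaw": 5}
    - {"x": 0,"y": 0,"z": -1,"ax": 0,"ay": 0,"az": 0,"jaw": 5}
    - {"x": 0,"y": 0,"z": -1,"ax": 0,"ay": 0,"az": 0,"jaw": 5}
    - {"x": 0,"y": 0,"z": -1,"ax": 0,"ay": 0,"az": 0,"jaw": 5}
    - {"x": 0,"y": 0,"z": -1,"ax": 0,"ay": 0,"az": 0,"jaw": 5}
    - {"x": 0,"y": 0,"z": -1,"ax": 0,"ay": 0,"az": 0,"jaw": 5}
    - {"x": 0,"y": 0,"z": -1,"ax": 0,"ay": 0,"az": 0,"jaw": 5}
    - {"x": 0,"y": 0,"z": -1,"ax": 0,"ay": 0,"az": 0,"jaw": 5}
    - {"x": 0,"y": 0,"z": -1,"ax": 0,"ay": 0,"az": 0,"jaw": 5}
    - {"x": 0,"y": 0,"z": -1,"ax": 0,"ay": 0,"az": 0,"jaw": 5}
    - {"x": 0,"y": 0,"z": -1,"ax": 0,"ay": 0,"az": 0,"jaw": 5}

```text
t: 10.22
ee_pos: [480.1, 52.9, 74.8]
eef_rot: [3.142, 0.0, -0.241]
force: [0.2, 0.0, -2.3]
width: 22.8
finger_force: 59.1
```

Call:
drive_tool:
  increments:
    - {"x": 0,"y": 0,"z": 0,"ax": 0,"ay": 0,"az": 0,"jaw": 5}
    - {"x": 0,"y": 0,"z": 0,"ax": 0,"ay": 0,"az": 0,"jaw": 5}
    - {"x": 0,"y": 0,"z": 0,"ax": 0,"ay": 0,"az": 0,"jaw": 5}
    - {"x": 0,"y": 0,"z": 0,"ax": 0,"ay": 0,"az": 0,"jaw": 5}
    - {"x": 0,"y": 0,"z": 0,"ax": 0,"ay": 0,"az": 0,"jaw": 5}
    - {"x": 0,"y": 0,"z": 0,"ax": 0,"ay": 0,"az": 0,"jaw": 5}
    - {"x": 0,"y": 0,"z": 0,"ax": 0,"ay": 0,"az": 0,"jaw": 5}
    - {"x": 0,"y": 0,"z": 0,"ax": 0,"ay": 0,"az": 0,"jaw": 5}
    - {"x": 0,"y": 0,"z": 0,"ax": 0,"ay": 0,"az": 0,"jaw": 5}
    - {"x": 0,"y": 0,"z": 0,"ax": 0,"ay": 0,"az": 0,"jaw": 5}
    - {"x": 0,"y": 0,"z": 0,"ax": 0,"ay": 0,"az": 0,"jaw": 5}
    - {"x": 0,"y": 0,"z": 0,"ax": 0,"ay": 0,"az": 0,"jaw": 5}

```text
t: 11.22
ee_pos: [480.2, 52.9, 74.8]
eef_rot: [-3.142, 0.0, -0.241]
force: [-0.7, -0.6, -2.1]
width: 22.8
finger_force: 59.1
```

```bash
python3 - <<'E'
from h import *
snap('top','t7')
E
```

Call:
drive_tool:
  increments:
    - {"x": 0,"y": 0,"z": 0,"ax": 0,"ay": 0,"az": 0,"jaw": 5}
    - {"x": 0,"y": 0,"z": 0,"ax": 0,"ay": 0,"az": 0,"jaw": 5}
    - {"x": 0,"y": 0,"z": 0,"ax": 0,"ay": 0,"az": 0,"jaw": 5}
    - {"x": 0,"y": 0,"z": 0,"ax": 0,"ay": 0,"az": 0,"jaw": 5}
    - {"x": 0,"y": 0,"z": 0,"ax": 0,"ay": 0,"az": 0,"jaw": 5}
    - {"x": 0,"y": 0,"z": 0,"ax": 0,"ay": 0,"az": 0,"jaw": 5}
    - {"x": 0,"y": 0,"z": 0,"ax": 0,"ay": 0,"az": 0,"jaw": 5}
    - {"x": 0,"y": 0,"z": 0,"ax": 0,"ay": 0,"az": 0,"jaw": 5}
    - {"x": 0,"y": 0,"z": 0,"ax": 0,"ay": 0,"az": 0,"jaw": 5}
    - {"x": 0,"y": 0,"z": 0,"ax": 0,"ay": 0,"az": 0,"jaw": 5}
    - {"x": 0,"y": 0,"z": 0,"ax": 0,"ay": 0,"az": 0,"jaw": 5}
    - {"x": 0,"y": 0,"z": 0,"ax": 0,"ay": 0,"az": 0,"jaw": 5}

```text
t: 12.27
ee_pos: [480.2, 52.9, 74.8]
eef_rot: [-3.142, -0.0, -0.241]
force: [-1.0, 0.8, -2.7]
width: 22.8
finger_force: 59.1
```

```bash
python3 - <<'E'
from h import *
snap('top','t8');o=get_obs();print(o['t'],o['ee_pos'],o['force'],o['torque'])
I=[load(n)['color'].astype(int) for n in('t4','t6','t7','t8')]
for a,b in zip(I,I[1:]): print((np.abs(a-b).max(2)[120:195,325:395]>25).sum())
b=I[3].astype(np.uint8)[110:210,315:415,::-1];cv2.imwrite('pics/m8.png',cv2.resize(b,None,fx=5,fy=5,interpolation=cv2.INTER_CUBIC))
E
```

```text
12.3167 [480.17963123  52.88758725  74.79860029] [-0.66991822  0.65374346 -1.86778833] [0.09005772 0.13473581 0.02995265]
188
277
0
```

```bash
python3 - <<'E'
from h import *
snap('scene','s8')
f=lambda n,x,y,w:cv2.resize(cv2.imread(f'pics/{n}.png')[y:y+95,x:x+w],None,fx=6,fy=6,interpolation=cv2.INTER_CUBIC)
cv2.imwrite('pics/m8.png',np.hstack([f('t8',325,115,73),f('s8',290,130,60)]))
E
```

```text
(no output)
```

View pics/m8.png

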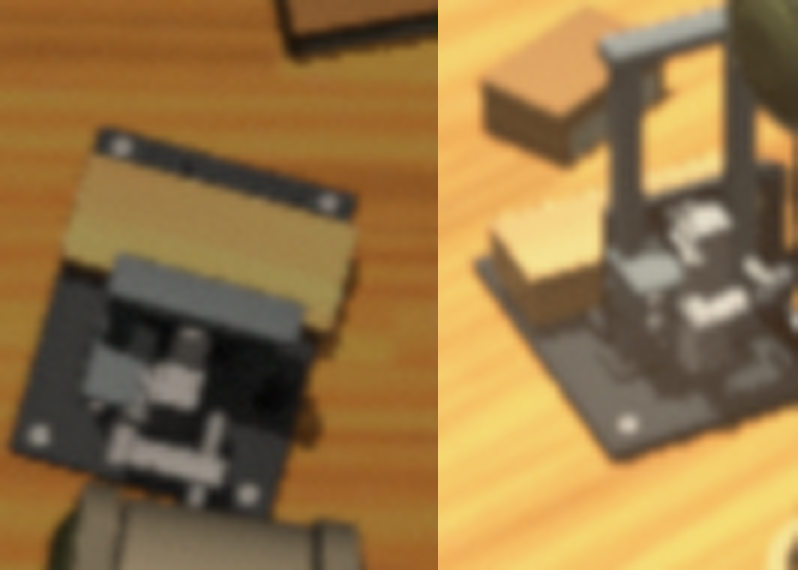

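The block now sits at the base plate, with its lower edge against the plate in scene crop (530,330), so the load is fully down. I'll lower the rod off the tail and withdraw.

Call:
drive_tool:
  increments:
    - {"x": 0,"y": 0,"z": 2,"ax": 0,"ay": 0,"az": 0,"jaw": 5}
    - {"x": 0,"y": 0,"z": 6,"ax": 0,"ay": 0,"az": 0,"jaw": 5}
    - {"x": 0,"y": 0,"z": 11,"ax": 0,"ay": 0,"az": 0,"jaw": 5}
    - {"x": 0,"y": 0,"z": 15,"ax": 0,"ay": 0,"az": 0,"jaw": 5}
    - {"x": 0,"y": 0,"z": 17,"ax": 0,"ay": 0,"az": 0,"jaw": 5}
    - {"x": -5,"y": 0,"z": 17,"ax": 0,"ay": 0,"az": 0,"jaw": 5}
    - {"x": -18,"y": 0,"z": 17,"ax": 0,"ay": 0,"az": 0,"jaw": 5}
    - {"x": -35,"y": 0,"z": 17,"ax": 0,"ay": 0,"az": 0,"jaw": 5}
    - {"x": -52,"y": 0,"z": 17,"ax": 0,"ay": 0,"az": 0,"jaw": 5}
    - {"x": -68,"y": 0,"z": 17,"ax": 0,"ay": 0,"az": 0,"jaw": 5}
    - {"x": -80,"y": 0,"z": 17,"ax": 0,"ay": 0,"az": 0,"jaw": 5}
    - {"x": -85,"y": 0,"z": 17,"ax": 0,"ay": 0,"az": 0,"jaw": 5}

```text
t: 13.37
ee_pos: [396.0, 73.7, 57.8]
eef_rot: [3.142, 0.001, -0.241]
force: [-0.0, -0.2, -1.9]
width: 23.3
finger_force: 59.2
```

Call:
drive_tool:
  increments:
    - {"x": 0,"y": 0,"z": -10,"ax": 0,"ay": 0,"az": 0,"jaw": 5}
    - {"x": 0,"y": 0,"z": -30,"ax": 0,"ay": 0,"az": 0,"jaw": 5}
    - {"x": 0,"y": 5,"z": -48,"ax": 0,"ay": 0,"az": 0,"jaw": 5}
    - {"x": 0,"y": 18,"z": -54,"ax": 0,"ay": 0,"az": -0.02,"jaw": 5}
    - {"x": 0,"y": 38,"z": -54,"ax": 0,"ay": 0,"az": -0.05,"jaw": 5}
    - {"x": 0,"y": 63,"z": -54,"ax": 0,"ay": 0,"az": -0.08,"jaw": 5}
    - {"x": 0,"y": 88,"z": -54,"ax": 0,"ay": 0,"az": -0.11,"jaw": 5}
    - {"x": 0,"y": 113,"z": -54,"ax": 0,"ay": 0,"az": -0.14,"jaw": 5}
    - {"x": 3,"y": 138,"z": -54,"ax": 0,"ay": 0,"az": -0.17,"jaw": 5}
    - {"x": 6,"y": 160,"z": -54,"ax": 0,"ay": 0,"az": -0.2,"jaw": 5}
    - {"x": 8,"y": 172,"z": -54,"ax": 0,"ay": 0,"az": -0.21,"jaw": 5}
    - {"x": 8,"y": 175,"z": -54,"ax": 0,"ay": 0,"az": -0.21,"jaw": 5}

```text
t: 14.37
ee_pos: [363.8, -100.5, 112.1]
eef_rot: [3.141, -0.001, -0.033]
force: [-0.5, 1.0, -1.1]
width: 22.8
finger_force: 59.3
```

```bash
python3 - <<'E'
from h import *
o=get_obs();print(o['t'],o['ee_pos'],o['eef_rot'],o['force'])
w=o['eef_rot'][2];d=np.array([478.,-206.4])-o['ee_pos'][:2]
print('x',np.cos(w)*d[0]+np.sin(w)*d[1],'y',np.sin(w)*d[0]-np.cos(w)*d[1],'az',w-.091,'z',o['ee_pos'][2]-5.7)
E
```

```text
14.3667 [ 363.84804565 -100.50598727  112.06145246] [ 3.14076580e+00 -1.02942750e-03 -3.33045087e-02] [-0.50750816  1.01866843 -1.11189761]
x 117.6147482094779 y 102.03421787373264 az -0.12430450867778967 z 106.36145245537207
```

Call:
drive_tool:
  increments:
    - {"x": 10,"y": 9,"z": 0,"ax": 0,"ay": 0,"az": -0.01,"jaw": 5}
    - {"x": 33,"y": 29,"z": 0,"ax": 0,"ay": 0,"az": -0.04,"jaw": 5}
    - {"x": 60,"y": 52,"z": 0,"ax": 0,"ay": 0,"az": -0.07,"jaw": 5}
    - {"x": 87,"y": 76,"z": 0,"ax": 0,"ay": 0,"az": -0.1,"jaw": 5}
    - {"x": 108,"y": 94,"z": 5,"ax": 0,"ay": 0,"az": -0.12,"jaw": 5}
    - {"x": 117,"y": 101,"z": 20,"ax": 0,"ay": 0,"az": -0.124,"jaw": 5}
    - {"x": 117.5,"y": 102,"z": 42,"ax": 0,"ay": 0,"az": -0.124,"jaw": 5}
    - {"x": 117.5,"y": 102,"z": 64,"ax": 0,"ay": 0,"az": -0.124,"jaw": 5}
    - {"x": 117.5,"y": 102,"z": 80,"ax": 0,"ay": 0,"az": -0.124,"jaw": 5}
    - {"x": 117.5,"y": 102,"z": 90,"ax": 0,"ay": 0,"az": -0.124,"jaw": 5}
    - {"x": 117.5,"y": 102,"z": 95,"ax": 0,"ay": 0,"az": -0.124,"jaw": 5}
    - {"x": 117.5,"y": 102,"z": 97,"ax": 0,"ay": 0,"az": -0.124,"jaw": 5}

```text
t: 15.37
ee_pos: [478.0, -203.9, 14.5]
eef_rot: [-3.141, 0.0, 0.093]
force: [-0.6, 0.4, -0.6]
width: 22.6
finger_force: 59.3
```

Call:
drive_tool:
  increments:
    - {"x": 0,"y": 0,"z": 2,"ax": 0,"ay": 0,"az": 0,"jaw": 5}
    - {"x": 0,"y": 0,"z": 4,"ax": 0,"ay": 0,"az": 0,"jaw": 5}
    - {"x": 0,"y": 0,"z": 6,"ax": 0,"ay": 0,"az": 0,"jaw": 5}
    - {"x": 0,"y": 0,"z": 8,"ax": 0,"ay": 0,"az": 0,"jaw": 5}
    - {"x": 0,"y": 0,"z": 9,"ax": 0,"ay": 0,"az": 0,"jaw": 5}
    - {"x": 0,"y": 0,"z": 9,"ax": 0,"ay": 0,"az": 0,"jaw": 5}

```text
t: 15.87
ee_pos: [477.9, -204.3, 5.9]
eef_rot: [3.141, -0.0, 0.093]
force: [-0.1, 0.4, -1.4]
width: 23.3
finger_force: 59.4
```

Call:
drive_tool:
  increments:
    - {"x": 0,"y": 0,"z": 0.5,"ax": 0,"ay": 0,"az": 0,"jaw": 5}
    - {"x": 0,"y": 0,"z": 0.5,"ax": 0,"ay": 0,"az": 0,"jaw": 28}
    - {"x": 0,"y": 0,"z": 0.5,"ax": 0,"ay": 0,"az": 0,"jaw": 40}
    - {"x": 0,"y": 0,"z": 0.5,"ax": 0,"ay": 0,"az": 0,"jaw": 55}
    - {"x": 0,"y": 0,"z": 0.5,"ax": 0,"ay": 0,"az": 0,"jaw": 65}
    - {"x": 0,"y": 0,"z": 0.5,"ax": 0,"ay": 0,"az": 0,"jaw": 65}
    - {"x": 0,"y": 0,"z": -10,"ax": 0,"ay": 0,"az": 0,"jaw": 65}
    - {"x": 0,"y": 0,"z": -35,"ax": 0,"ay": 0,"az": 0,"jaw": 65}
    - {"x": 0,"y": 0,"z": -70,"ax": 0,"ay": 0,"az": 0,"jaw": 65}
    - {"x": 0,"y": 0,"z": -105,"ax": 0,"ay": 0,"az": 0,"jaw": 65}
    - {"x": 0,"y": 0,"z": -130,"ax": 0,"ay": 0,"az": 0,"jaw": 65}
    - {"x": 0,"y": 0,"z": -140,"ax": 0,"ay": 0,"az": 0,"jaw": 65}

```text
t: 16.87
ee_pos: [479.0, -205.0, 150.3]
eef_rot: [3.137, -0.005, 0.093]
force: [-0.2, 0.2, 0.2]
width: 64.5
finger_force: 0.0
```

```bash
python3 - <<'E'
from h import *
a=load('t8')['color'].astype(int);b=snap('top','t9')['color'].astype(int)
print('block change',(np.abs(a-b).max(2)[120:185,325:395]>25).sum())
c=snap('wrist','w9');o=get_obs();print(o['t'],o['ee_pos'],o['width'])
X=[[606,-195.5,14],[454,-208.6,28]];p=proj(c,X);print(p)
g=c['color'];print([g[int(v)-2:int(v)+3,int(u)-12:int(u)+13:3].mean(2).astype(int).tolist()[2] for u,v in p if 0<=v<398])
E
```

```text
block change 14
16.9667 [ 478.39450405 -204.62376893  147.55679369] 65.19659452758592
[[325.86682265  34.5649315 ]
 [324.50632722 227.24449943]]
[[167, 166, 163, 156, 143, 167, 167, 167, 169], [27, 30, 27, 27, 26, 26, 24, 21, 108]]
```

```bash
python3 - <<'E'
from h import *
print(hand_in())
E
```

```text
the job is handed in; nothing more can be done
None
```

The load is fully down, the release bar is lying back where it started and clear of the lift, and the job is handed in at about 17 s; no verdict came back.

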